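# Fit the upper tier to the vial stand

### The job

Fit the upper tier to the vial stand: put the longer of the two plain spacer sleeves over the stand's upright rod until it stands on the base, then lower the drilled tier plate, hub up, over the rod until it rests flat on the sleeve. Keep each part square and lower it all the way down in the grip rather than letting it drop, and leave the shorter sleeve and the other things on the table where they are.

Things in the scene. Friction and masses are not known exactly. Their poses are not given: they have to be found in the camera images.
- stand: The vial stand, fixed to the table: a grey square base plate 130 x 130 mm on rubber feet, its top 14 mm above the table, with an upright steel rod of 10 mm diameter in its centre. Three capped glass vials (22 mm wide, 44 mm tall, fixed) stand on three of its corners, their axes 64 mm from the rod. Origin: centre of the underside, on the rod's axis; z up, x and y along the sides.
- rod_foot (a point): Where the rod's axis meets the top of the stand's base plate, 14 mm above the table; a fitted sleeve stands here.
- rod_top (a point): The rod's upper end, on its axis, 130 mm above the base plate (144 mm above the table). The last 10 mm taper from 10 to 4 mm diameter. It stands 25 mm above the top of a fitted long sleeve, so grip the sleeve close to its top to leave room for the rod between the fingers.
- long_sleeve: The longer spacer sleeve: a plain aluminium tube, 34 mm outside diameter, bore 13 mm right through, 105 mm long, about 150 g, standing loose and upright on the table. Origin: centre of its lower end; z up along the bore.
- short_sleeve: The shorter spacer sleeve, not wanted: the same tube but only 70 mm long, standing loose and upright on the table. Origin: centre of its lower end.
- tier: The upper tier: a square white plastic plate 110 x 110 mm, 12 mm thick, with four blind vial pockets of 24 mm diameter near its corners (centres 36 mm from the middle both ways) and in its middle an upright hub tube of 34 mm outside diameter that ends 54 mm above the plate's underside. A 13 mm bore runs through hub and plate. About 280 g. It lies loose on the table, hub up. Origin: centre of the underside; z up along the bore, x and y along the sides.
- tier_hub (a point): Point on the tier's bore axis, 38 mm above its underside: a good height to grip the hub from above.
- label_roll: Bystander: a roll of white labels lying flat, 62 mm diameter, 25 mm high, origin at the centre of its underside.
- timer: Bystander: a round white kitchen-type timer with a knob, 62 mm diameter, 34 mm high, origin at the centre of its underside.
- marker: Bystander: a white marker pen with a black cap lying on the table, 137 mm long, 16 mm high, origin at the middle of its underside.
- slide_box: Bystander: a closed green box for slides, 71 x 100 x 36 mm, origin at the centre of its underside.
- forceps: Bystander: steel forceps lying on the table, 127 mm long, 8 mm high, origin at the middle of their underside.

How it is judged:
On the way, in this order (a step that is already met when the one before it is completed fails the run):
1. the long sleeve stands upright on the stand's base with the rod through it (horizontal distance between long_sleeve and rod_foot below 0.005 m and z of long_sleeve in the frame of rod_foot below 0.004 m and angle between long_sleeve's own z axis and vertical below 0.06 rad and contact force between the fingers and long_sleeve below 0.1 N), for 0.2 s.
2. the tier, hub up, rests flat on the long sleeve with the rod in its bore (horizontal distance between tier and rod_foot below 0.006 m and z of tier in the frame of rod_foot between 0.1 and 0.109 m and angle between tier's own z axis and vertical below 0.05 rad), for 0.2 s.
At the end, for the whole second after the job is handed in: The long sleeve stands on the stand's base (within 4 mm) around the rod (axis within 5 mm, upright within 0.06 rad), the tier rests hub up and flat (within 0.05 rad) on the sleeve's top (within 4 mm) with its bore around the rod (axis within 6 mm), and both are at rest (all of step 2 and horizontal distance between long_sleeve and rod_foot below 0.005 m and z of long_sleeve in the frame of rod_foot below 0.004 m and angle between long_sleeve's own z axis and vertical below 0.06 rad and linear speed of each of tier, long_sleeve below 0.02 m/s); the robot touches nothing.
It fails at once if the long sleeve drops down the rod (faster than 0.45 m/s) instead of being lowered (horizontal distance between long_sleeve and rod_foot below 0.012 m and z of long_sleeve in the frame of rod_foot below 0.125 m and linear speed of long_sleeve above 0.45 m/s).
It fails at once if the tier drops down the rod (faster than 0.45 m/s) instead of being lowered (horizontal distance between tier and rod_foot below 0.012 m and z of tier in the frame of rod_foot below 0.125 m and linear speed of tier above 0.45 m/s).
It fails at once if the short sleeve is moved (more than 30 mm) (distance of short_sleeve from where it was at the start of the episode above 0.03 m).
It fails at once if a bystander is moved (more than 40 mm) (distance of any of label_roll, timer, marker, slide_box, forceps from where it was at the start of the episode above 0.04 m).
It also fails if it takes over 69 s, if anything falls off the work surface, if the arm or the gripper's body presses on something with over 40 N, if the wrist force passes 120 N, or if a joint passes its speed limit or range.

### The arm

A 6-joint arm with a two-finger parallel gripper is mounted at the origin on a cart in front of the work surface, level with it; the furniture and walls round the work are solid. World frame = base frame: x ahead of the robot, y to its left, z up, the work surface at z = 0. Lengths are in m, angles in rad, forces in N, time in s.
With the tool pointing down it reaches from about 0.35 to 0.775 m from the base axis. Payload 7.3 kg.
Tool frame: the origin (TCP) lies at the very end of the fingers, on their centre line; the grasp point (between the pads) lies 19 mm behind it; z points along the fingers, y is the line along which they close (so a half turn about z gives the same grasp; the last joint's range is limited). The gripper opens to 92 mm and grips with 3 to 60 N. Pads are 19 mm wide; open, the fingers measure 130 mm over their backs; the gripper's body (75 mm by 190 mm) begins 47 mm behind the grasp point.
Start: joints at [-1.388, 0.342, 1.524, -0, 1.275, -0.146], TCP at [0.17, -0.497, 0.227] pointing down, gripper open.
Joint ranges: [-2.53, 2.53], [-0.77, 2.02], [0.04, 2.7], [-1, 4.14], [0.28, 2.66], [-3.11, 3.11]. Speed limits (rad/s): [2.57, 2.57, 3.14, 3.14, 3.14, 3.14].

### API

Orientations are given as [roll, pitch, yaw] about the fixed x, y, z axes, in that order (R = Rz(yaw) Ry(pitch) Rx(roll)).
In Python, from cell import robot, read_camera, get_calibration gives the robot as it stands. The module is installed in compiled form; this text tells all that it offers.
- The arm moves only by the tool send_rows, never from a script. Its argument "plan" is a list of rows, each a list of 2 entries, a list of its own where there are three numbers: the shift along the tool's x, y, z as a fraction of full scale, then the turn, a rotation vector about the tool's x, y, z as a fraction of full scale. A call has exactly 10 rows; each row shifts and turns the commanded pose from where the row before left it, along the tool's axes as they then stand; what a row does not reach is not made up. Full scale, the value 1, is 0.025 m for a shift and 90 degrees for a turn. A row lasts 1/8 s, in which the tool goes at most 62.5 mm and 10.7 degrees, less where a joint would pass 70% of its speed; a pose out of reach is approached as far as the arm can. A call with a number of a shift or a turn outside -1 to 1 is refused whole. A call with a gripper value outside its range is refused whole. "gripper" is the opening, from -1 (shut) to 1 (fully open), so that 0 is half open, set as the call begins (left out, the last holds). The fingers move at their own pace and stop on an object; "force" is the grip in N (left out, the last holds). Time passes only in rows, so rows that do not move let the fingers close, or fill a call up. It gives the time, the measured TCP pose, the force, the opening and the grip force at its end, in the units of the state.
- robot.observe(): the state, without advancing time (a new reading comes with each control period).
- read_camera(name): name is "scene" or "side" or "wrist"; returns (picture, depth): 480x640x3 uint8, blue, green, red; 480x640 float32, m along the optical axis (not along the pixel's ray), 0 where there is no reading.
- get_calibration(name): a dict with "intrinsics" (3x3 intrinsics, pixels), "dist_coeffs" ([k1, k2, p1, p2, k3] as OpenCV has them; the pictures are not rectified), "rvec" (rotation vector, rad) and "tvec" (3), from world to camera coordinates, as OpenCV has them. Camera axes: x right, y down, z forward; pixel columns grow to the right and rows downward; lengths in m; the calibration is good to about 2 mm. A picture is of the moment at which its call begins: read the wrist's pose just before it. get_calibration takes no time and is no camera call; for the wrist camera it gives the pose at the moment of the call.
- robot.hand_in(): hands the job in; it is judged then, once.
The state is a dict: "time": time; "qpos": joint angles; "qvel": joint speeds; "joint_efforts": joint torques, N m; "tool_pos": TCP position; "tool_rot": TCP orientation; "contact_force": force on the tool from outside, world axes, zero at the start; "torque": the same for the moment, N m; "opening": finger opening in m; "grip_force": force on a finger pad.
Only numpy, scipy, OpenCV 4.12 (cv2) and the standard library are available. Lean on these libraries where they do the work, as an engineer would, in place of code of your own. Each camera call takes 0.05 s, during which the arm holds its last target. There are 200 camera calls.

## Working session

There is one attempt and no reset: what is moved stays moved. The work goes in short steps, Python scripts to look and compute and a tool call to move; the robot and the scene stay as the last step left them, time stands still between calls to the robot, and variables do not carry over. Pictures are saved under pics/ and viewed, at most 10 in all, crops included, and the job is handed in when it is done.

Besides the shell and the picture viewer there is one more tool, called after "Request:" as name([rows], argument=value, ...), one row to a line, values as JSON. send_rows: Moves the arm, as the interface text tells. Shift numbers are shares of 0.025 m and turn numbers shares of 90 degrees, none past 1 either way. Its arguments: {"type":"object","properties":{"plan":{"type":"array"},"gripper":{"type":"number"},"force":{"type":"number"}},"required":["plan"]}

```bash
mkdir -p pics
cat > h.py <<'E'
import numpy as np, cv2
from cell import robot, read_camera, get_calibration
def cam(n):
    c=get_calibration(n); p,d=read_camera(n)
    return p,d,c
def cloud(d,c):
    K=np.array(c["intrinsics"],float);D=np.array(c["dist_coeffs"],float)
    R=cv2.Rodrigues(np.array(c["rvec"],float))[0];t=np.array(c["tvec"],float).ravel()
    v,u=np.mgrid[0:480,0:640]
    n=cv2.undistortPoints(np.stack([u,v],-1).reshape(-1,1,2).astype(np.float32),K,D).reshape(480,640,2)
    P=np.dstack([n*d[...,None],d])
    W=(P-t)@R
    W[d<=0]=np.nan
    return W
E
python3 - <<'E'
from h import *
s=robot.observe(); print(s)
ims=[]
for n in("scene","side"):
    p,d,c=cam(n); np.savez(n+".npz",p=p,W=cloud(d,c)); ims.append(p)
    cv2.imwrite(f"pics/{n}0.png",p); R=cv2.Rodrigues(np.array(c["rvec"]))[0]; print(n,-R.T@np.ravel(c["tvec"]))
E
```

```text
{'time': 0.0, 'qpos': array([-1.38796060e+00,  3.42736073e-01,  1.52503956e+00, -2.51247602e-05,
        1.27542605e+00, -1.45978240e-01]), 'qvel': array([-0.00082884, -0.00030463, -0.00087913, -0.00020159, -0.00143121,
        0.00050405]), 'joint_efforts': array([ 1.36288414e-03, -4.31230688e+01, -2.44214398e+01,  7.18992180e-02,
        5.60728332e-02, -1.16232263e-04]), 'tool_pos': array([ 0.16947934, -0.49644005,  0.22603019]), 'tool_rot': array([-3.13999725e+00, -2.10280163e-04,  3.28821132e-01]), 'contact_force': array([-0.16784752,  0.75213455, -0.12917822]), 'torque': array([ 0.00049222,  0.00149639, -0.03641115]), 'grip_force': 0.0, 'opening': 0.09192239177435704}
scene [ 0.16466274 -0.63768517  0.88869454]
side [0.35971863 0.8377116  0.76186721]
```

View pics/scene0.png

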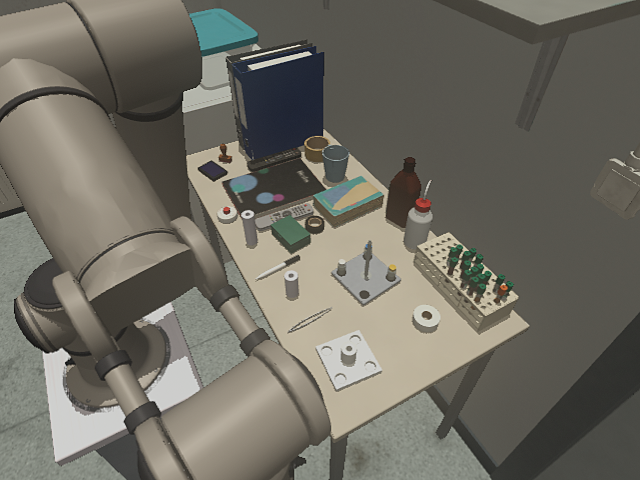

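View pics/side0.png

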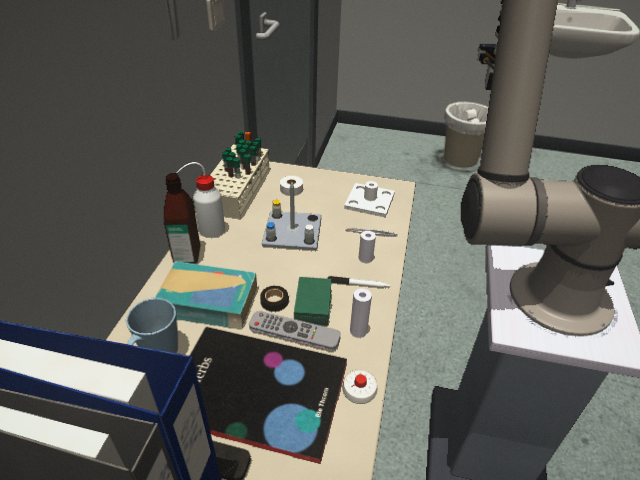

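The scene view shows the long sleeve at (249,228), the short one at (291,285), the tier at (348,358) and the stand at (366,275). In the side view they are at (361,312), (367,245), (370,197) and (292,230).

Run:
```python
from h import *
roi={"scene":{"long":(236,200,262,252),"short":(280,265,304,302),"tier":(312,328,385,390),"stand":(330,236,402,304)},
"side":{"long":(345,280,378,342),"short":(354,226,380,266),"tier":(342,176,398,218),"stand":(258,176,328,252)}}
for n in roi:
    W=np.load(n+".npz")["W"]
    for k,(a,b,c,d) in roi[n].items():
        w=W[b:d,a:c].reshape(-1,3); w=w[np.isfinite(w[:,2])]
        bands={"long":[(.1,.112)],"short":[(.064,.076)],"tier":[(.048,.06),(.008,.016)],"stand":[(.07,.135),(.135,.15),(.01,.018),(.052,.062)]}[k]
        for lo,hi in bands:
            q=w[(w[:,2]>lo)&(w[:,2]<hi)]
            if len(q)<2: print(n,k,lo,len(q));continue
            r=cv2.minAreaRect(q[:,:2].astype(np.float32)*1000)
            print(n,k,lo,len(q),"mean",q.mean(0).round(4),"mid",((q.max(0)+q.min(0))/2).round(4),"rect",np.round(r[0]),np.round(r[1]),round(r[2],1))
```

```text
scene long 0.1 83 mean [0.4066 0.1966 0.1036] mid [0.4063 0.1975 0.1034] rect [406. 197.] [31. 33.] 86.3
scene short 0.064 117 mean [ 0.4264 -0.0202  0.0679] mid [ 0.4269 -0.0198  0.0678] rect [426. -20.] [34. 32.] 8.4
scene tier 0.048 166 mean [ 0.4507 -0.2489  0.0526] mid [ 0.451  -0.248   0.0531] rect [ 451. -248.] [33. 32.] 85.6
scene tier 0.008 1617 mean [ 0.449  -0.2523  0.0109] mid [ 0.4513 -0.2472  0.0118] rect [ 452. -248.] [113. 111.] 84.9
scene stand 0.07 75 mean [ 0.613  -0.0718  0.1039] mid [ 0.6138 -0.0699  0.1032] rect [613. -71.] [ 8. 10.] 44.6
scene stand 0.135 9 mean [ 0.6142 -0.0707  0.1393] mid [ 0.615  -0.0711  0.1397] rect [615. -71.] [5. 6.] 86.5
scene stand 0.01 1625 mean [ 0.6099 -0.0769  0.0129] mid [ 0.614  -0.0708  0.0139] rect [614. -70.] [131. 131.] 8.4
scene stand 0.052 89 mean [ 0.6189 -0.0652  0.0557] mid [ 0.6144 -0.0639  0.0572] rect [633. -45.] [ 78. 143.] 53.1
side long 0.1 201 mean [0.4108 0.1996 0.1048] mid [0.4109 0.1982 0.1046] rect [411. 198.] [33. 33.] 87.9
side short 0.064 143 mean [ 0.4303 -0.0169  0.0696] mid [ 0.4305 -0.0177  0.0689] rect [431. -18.] [33. 35.] 58.9
side tier 0.048 101 mean [ 0.4552 -0.2452  0.0536] mid [ 0.4554 -0.2462  0.0532] rect [ 455. -247.] [32. 36.] 10.2
side tier 0.008 770 mean [ 0.4545 -0.2379  0.0125] mid [ 0.4555 -0.2474  0.012 ] rect [ 455. -247.] [118. 112.] 85.4
side stand 0.07 91 mean [ 0.6183 -0.0665  0.1024] mid [ 0.6187 -0.0661  0.102 ] rect [618. -67.] [8. 9.] 15.2
side stand 0.135 17 mean [ 0.6183 -0.0677  0.1397] mid [ 0.6185 -0.067   0.1413] rect [618. -67.] [7. 7.] 12.8
side stand 0.01 1468 mean [ 0.6193 -0.0733  0.0149] mid [ 0.658  -0.1375  0.014 ] rect [ 648. -148.] [149. 325.] 20.5
side stand 0.052 138 mean [ 0.627  -0.0504  0.0569] mid [ 0.6185 -0.0627  0.0565] rect [619. -69.] [105. 109.] 8.4
```

Run:
```python
from h import *
W=np.concatenate([np.load(n+".npz")["W"].reshape(-1,3) for n in("scene","side")])
W=W[np.isfinite(W[:,2])]
for nm,c in(("rod",(.616,-.069)),("long",(.4085,.198))):
    q=W[(np.hypot(*(W[:,:2]-c).T)<.22)&(np.hypot(*(W[:,:2]-c).T)>.03)&(W[:,2]>.09)&(W[:,2]<.4)]
    g={}
    for p in q: 
        k=tuple(np.round((p[:2]-c)/.03)*.03); g.setdefault(tuple(np.round(k,2)),[]).append(p[2])
    print(nm,[(k[0].item(),k[1].item(),round(max(v).item(),2)) for k,v in sorted(g.items()) if len(v)>3])
```

```text
rod [(0.15, -0.15, 0.12), (0.15, -0.12, 0.12), (0.15, 0.03, 0.12), (0.15, 0.06, 0.11), (0.18, -0.12, 0.12), (0.18, -0.09, 0.12), (0.18, 0.0, 0.11), (0.18, 0.03, 0.19), (0.18, 0.06, 0.19), (0.18, 0.09, 0.14), (0.18, 0.12, 0.13), (0.21, -0.09, 0.12), (0.21, 0.0, 0.11), (0.21, 0.03, 0.19), (0.21, 0.06, 0.2)]
long [(-0.21, -0.09, 0.25), (-0.18, -0.15, 0.28), (-0.18, -0.12, 0.29), (-0.18, -0.09, 0.27), (-0.15, -0.15, 0.27), (-0.15, -0.12, 0.26)]
```

Request:
send_rows([
  [[0, 0, 0], [0, 0, 0.105]],
  [[0, 0, 0], [0, 0, 0.104]],
  [[1, -1, 0], [0, 0, 0]],
  [[1, -1, 0], [0, 0, 0]],
  [[1, -1, 0], [0, 0, 0]],
  [[1, -1, 0], [0, 0, 0]],
  [[1, -1, 0], [0, 0, 0]],
  [[1, -1, 0], [0, 0, 0]],
  [[1, -1, 0], [0, 0, 0]],
  [[1, -1, 0], [0, 0, 0]],
], gripper=1, force=30)

```text
time: 1.35
tool_pos: [0.37, -0.2957, 0.2264]
tool_rot: [-3.141, 0.0, 0.0]
contact_force: [0.4, 0.7, 0.4]
opening: 0.092
grip_force: 0.0
```

Request:
send_rows([
  [[0.2, -1, 0], [0, 0, 0]],
  [[0.2, -1, 0], [0, 0, 0]],
  [[0.2, -1, 0], [0, 0, 0]],
  [[0.2, -1, 0], [0, 0, 0]],
  [[0.2, -1, 0], [0, 0, 0]],
  [[0.1, -1, 0], [0, 0, 0]],
  [[0, -1, 0], [0, 0, 0]],
  [[0, -1, 0], [0, 0, 0]],
  [[0, -1, 0], [0, 0, 0]],
  [[0, -1, 0], [0, 0, 0]],
])

```text
time: 2.6
tool_pos: [0.3965, -0.0459, 0.2265]
tool_rot: [-3.141, 0.001, 0.0]
contact_force: [1.1, 0.3, 0.5]
opening: 0.0917
grip_force: 0.0
```

Request:
send_rows([
  [[0.1, -1, 0], [0, 0, 0]],
  [[0.1, -1, 0], [0, 0, 0]],
  [[0.1, -1, 0], [0, 0, 0]],
  [[0.1, -1, 0], [0, 0, 0]],
  [[0, -1, 0], [0, 0, 0]],
  [[0, -1, 0], [0, 0, 0]],
  [[0, -1, 0], [0, 0, 0]],
  [[0, -1, 0], [0, 0, 0]],
  [[0, -1, 0], [0, 0, 0]],
  [[0, -0.7, 0], [0, 0, 0]],
])

```text
time: 3.85
tool_pos: [0.4064, 0.1967, 0.2264]
tool_rot: [3.141, 0.001, 0.001]
contact_force: [0.4, -0.7, 0.6]
opening: 0.0919
grip_force: 0.0
```

Run:
```python
from h import *
print(robot.observe()["tool_pos"])
p,d,c=cam("wrist"); W=cloud(d,c); cv2.imwrite("pics/w1.png",p)
s=robot.observe();print(s["tool_pos"],s["tool_rot"])
for lo,hi in((.098,.112),):
    m=(W[...,2]>lo)&(W[...,2]<hi)
    n,l,st,ce=cv2.connectedComponentsWithStats(m.astype(np.uint8))
    for i in range(1,n):
        if st[i,4]>100:
            q=W[l==i];r=cv2.minAreaRect(q[:,:2].astype(np.float32)*1000);print(st[i],np.round(r[0],1),np.round(r[1]),q[:,2].mean())
```

```text
[0.40635131 0.19668166 0.22636295]
[0.40638537 0.19798622 0.22636285] [-3.1406750e+00  6.0557907e-04  1.6046618e-03]
[ 297  209   43   42 1221] [410.3 197.8] [33. 33.] 0.10428901496875469
```

View pics/w1.png

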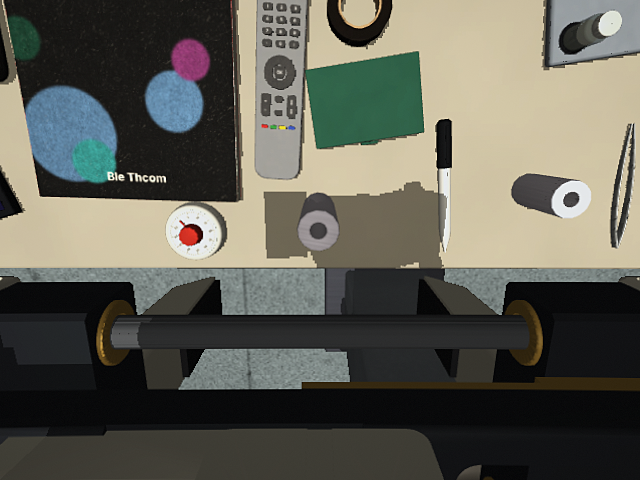

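The wrist view shows the long sleeve's top at (318,231), between timer and box, with the fingers clear of both. I'll descend onto it.

Request:
send_rows([
  [[0.12, 0, 0.8], [0, 0, 0]],
  [[0, 0, 0.8], [0, 0, 0]],
  [[0, 0, 0.8], [0, 0, 0]],
  [[0, 0, 0.8], [0, 0, 0]],
  [[0, 0, 0.8], [0, 0, 0]],
  [[0, 0, 0.8], [0, 0, 0]],
  [[0, 0, 0.8], [0, 0, 0]],
  [[0, 0, 0.48], [0, 0, 0]],
  [[0, 0, 0], [0, 0, 0]],
  [[0, 0, 0], [0, 0, 0]],
])

```text
time: 5.15
tool_pos: [0.4101, 0.1958, 0.0752]
tool_rot: [-3.141, -0.001, 0.0]
contact_force: [0.6, 0.1, -0.3]
opening: 0.0917
grip_force: 0.0
```

Request:
send_rows([
  [[0, 0, 0], [0, 0, 0]],
  [[0, 0, 0], [0, 0, 0]],
  [[0, 0, 0], [0, 0, 0]],
  [[0, 0, 0], [0, 0, 0]],
  [[0, 0, 0], [0, 0, 0]],
  [[0, 0, 0], [0, 0, 0]],
  [[0, 0, 0], [0, 0, 0]],
  [[0, 0, 0], [0, 0, 0]],
  [[0, 0, 0], [0, 0, 0]],
  [[0, 0, 0], [0, 0, 0]],
], gripper=-1, force=30)

```text
time: 6.4
tool_pos: [0.4097, 0.1957, 0.0746]
tool_rot: [3.141, 0.0, 0.0]
contact_force: [0.6, 0.5, -1.9]
opening: 0.0327
grip_force: 29.9
```

Request:
send_rows([
  [[0, 0, -0.4], [0, 0, 0]],
  [[0, 0, -0.8], [0, 0, 0]],
  [[0, 0, -0.8], [0, 0, 0]],
  [[0, 0, -0.8], [0, 0, 0]],
  [[0, 0, -0.8], [0, 0, 0]],
  [[0, 0, -0.8], [0, 0, 0]],
  [[0, 0, -0.8], [0, 0, 0]],
  [[0, 0, -0.8], [0, 0, 0]],
  [[0, 0, -0.8], [0, 0, 0]],
  [[0, 0, -0.4], [0, 0, 0]],
])

```text
time: 7.65
tool_pos: [0.4098, 0.1957, 0.2561]
tool_rot: [-3.141, -0.002, 0.0]
contact_force: [-0.2, -0.3, -1.9]
opening: 0.0323
grip_force: 29.9
```

Request:
send_rows([
  [[0.5, 0.5, 0], [0, 0, 0]],
  [[0.6, 1, 0], [0, 0, 0]],
  [[0.6, 1, 0], [0, 0, 0]],
  [[0.6, 1, 0], [0, 0, 0]],
  [[0.6, 1, 0], [0, 0, 0]],
  [[0.6, 1, 0], [0, 0, 0]],
  [[0.6, 1, 0], [0, 0, 0]],
  [[0.6, 1, 0], [0, 0, 0]],
  [[0.5, 1, 0], [0, 0, 0]],
  [[0.4, 1, 0], [0, 0, 0]],
])

```text
time: 8.9
tool_pos: [0.5501, -0.0437, 0.2534]
tool_rot: [-3.142, 0.002, -0.0]
contact_force: [-0.4, -1.3, -2.8]
opening: 0.0323
grip_force: 29.9
```

Request:
send_rows([
  [[0, 0.8, 0], [0, 0, 0]],
  [[0, 0.3, 0], [0, 0, 0]],
  [[0, 0, 0], [0, 0, 0]],
  [[0, 0, 0], [0, 0, 0]],
  [[0, 0, 0], [0, 0, 0]],
  [[0, 0, 0], [0, 0, 0]],
  [[0, 0, 0], [0, 0, 0]],
  [[0, 0, 0], [0, 0, 0]],
  [[0, 0, 0], [0, 0, 0]],
  [[0, 0, 0], [0, 0, 0]],
])

```text
time: 10.15
tool_pos: [0.5498, -0.0692, 0.2547]
tool_rot: [3.142, 0.0, 0.0]
contact_force: [-0.1, -0.8, -1.6]
opening: 0.0326
grip_force: 29.9
```

```bash
cat > look.py <<'E'
from h import *
import sys
s=robot.observe();print(s["tool_pos"].round(4),s["tool_rot"].round(4))
p,d,c=cam("wrist"); W=cloud(d,c); cv2.imwrite(sys.argv[1],p)
for lo,hi in [tuple(map(float,a.split(","))) for a in sys.argv[2:]]:
    m=(W[...,2]>lo)&(W[...,2]<hi)
    n,l,st,ce=cv2.connectedComponentsWithStats(m.astype(np.uint8))
    for i in range(1,n):
        if st[i,4]>25:
            q=W[l==i];r=cv2.minAreaRect(q[:,:2].astype(np.float32)*1000);print(lo,st[i],np.round(r[0],1),np.round(r[1]),round(r[2]),q[:,2].mean().round(4))
E
python3 look.py pics/w2.png .1,.15 .135,.15 .25,.29
```

```text
[ 0.5498 -0.0692  0.2547] [3.1415e+00 0.0000e+00 5.0000e-04]
0.1 [315 140  13  14 145] [617.9 -70.2] [9. 9.] 90 0.1388
0.135 [316 140  12  13 115] [618.3 -70.5] [8. 9.] 90 0.14
0.25 [ 248  262  143   53 5467] [560.8 -68.9] [13. 61.] 2 0.2749
0.25 [285 349  71  19 958] [538.2 -69.2] [28.  9.] 90 0.2848
```

View pics/w2.png

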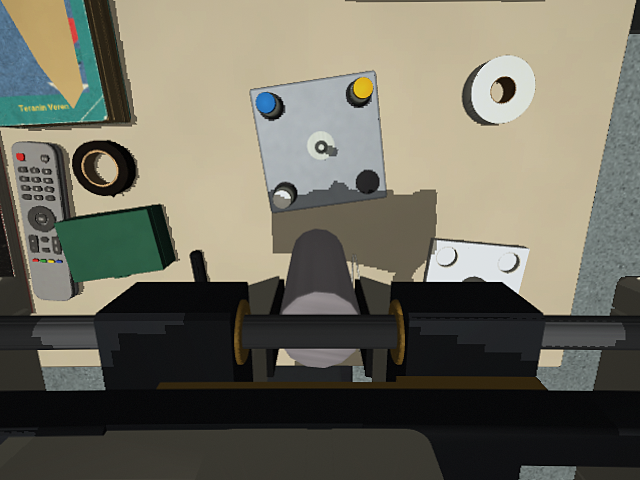

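The wrist view shows the rod tip at (321,146) and the sleeve held upright at (320,300). I'll move above the rod, then check alignment in the two fixed views.

Request:
send_rows([
  [[0.6, 0.05, 0], [0, 0, 0]],
  [[0.7, 0, 0], [0, 0, 0]],
  [[0.7, 0, 0], [0, 0, 0]],
  [[0.5, 0, 0], [0, 0, 0]],
  [[0.21, 0, 0], [0, 0, 0]],
  [[0, 0, 0], [0, 0, 0]],
  [[0, 0, 0], [0, 0, 0]],
  [[0, 0, 0], [0, 0, 0]],
  [[0, 0, 0.4], [0, 0, 0]],
  [[0, 0, 0], [0, 0, 0]],
])

```text
time: 11.45
tool_pos: [0.6169, -0.0703, 0.2434]
tool_rot: [-3.141, 0.002, 0.0]
contact_force: [-0.5, 0.0, -2.0]
opening: 0.0327
grip_force: 29.9
```

```bash
cat > chk.py <<'E'
from h import *
from scipy.optimize import least_squares
import sys
zs=[tuple(map(float,a.split(","))) for a in sys.argv[1:]]
s=robot.observe();print(s["tool_pos"].round(4))
ims=[]
for n in("scene","side","wrist"):
    p,d,c=cam(n);W=cloud(d,c)
    if n!="wrist": ims.append(p[160:320,260:420] if n=="scene" else p[110:270,210:370])
    for lo,hi,r in zs:
        q=W[(W[...,2]>lo)&(W[...,2]<hi)&(np.hypot(W[...,0]-.617,W[...,1]+.07)<.03)]
        if len(q)<15: continue
        f=least_squares(lambda x:np.hypot(q[:,0]-x[0],q[:,1]-x[1])-r,[.617,-.07],loss="soft_l1",f_scale=.001)
        print(n,lo,len(q),f.x.round(4))
cv2.imwrite("pics/c%d.png"%int(s["time"]*100),cv2.resize(np.hstack(ims),(800,400)))
E
python3 chk.py 0.06,0.13,0.005 0.178,0.215,0.017
```

```text
[ 0.6169 -0.0703  0.2434]
scene 0.06 79 [ 0.6153 -0.0688]
scene 0.178 173 [ 0.6151 -0.0675]
side 0.06 98 [ 0.6192 -0.0704]
side 0.178 226 [ 0.6191 -0.0698]
wrist 0.06 153 [ 0.6175 -0.0704]
wrist 0.178 815 [ 0.6172 -0.0694]
```

Rod and sleeve agree to about 1 mm, so I'll correct and lower.

Request:
send_rows([
  [[0.01, 0.04, 0], [0, 0, 0]],
  [[0, 0, 0.4], [0, 0, 0]],
  [[0, 0, 0.4], [0, 0, 0]],
  [[0, 0, 0.4], [0, 0, 0]],
  [[0, 0, 0.4], [0, 0, 0]],
  [[0, 0, 0.4], [0, 0, 0]],
  [[0, 0, 0.4], [0, 0, 0]],
  [[0, 0, 0.4], [0, 0, 0]],
  [[0, 0, 0], [0, 0, 0]],
  [[0, 0, 0], [0, 0, 0]],
])

```text
time: 12.85
tool_pos: [0.6181, -0.0715, 0.175]
tool_rot: [3.141, -0.001, 0.0]
contact_force: [-0.3, 0.5, -1.3]
opening: 0.0323
grip_force: 29.9
```

Request:
send_rows([
  [[0, 0, 0.4], [0, 0, 0]],
  [[0, 0, 0.4], [0, 0, 0]],
  [[0, 0, 0.4], [0, 0, 0]],
  [[0, 0, 0.4], [0, 0, 0]],
  [[0, 0, 0.4], [0, 0, 0]],
  [[0, 0, 0.4], [0, 0, 0]],
  [[0, 0, 0.4], [0, 0, 0]],
  [[0, 0, 0.4], [0, 0, 0]],
  [[0, 0, 0], [0, 0, 0]],
  [[0, 0, 0], [0, 0, 0]],
])

```text
time: 14.1
tool_pos: [0.6181, -0.0715, 0.095]
tool_rot: [3.141, -0.001, 0.001]
contact_force: [0.0, 1.0, -2.3]
opening: 0.0326
grip_force: 29.9
```

Request:
send_rows([
  [[0, 0, 0.08], [0, 0, 0]],
  [[0, 0, 0.08], [0, 0, 0]],
  [[0, 0, 0.08], [0, 0, 0]],
  [[0, 0, 0.02], [0, 0, 0]],
  [[0, 0, 0], [0, 0, 0]],
  [[0, 0, 0], [0, 0, 0]],
  [[0, 0, 0], [0, 0, 0]],
  [[0, 0, 0], [0, 0, 0]],
  [[0, 0, 0], [0, 0, 0]],
  [[0, 0, 0], [0, 0, 0]],
])

```text
time: 15.35
tool_pos: [0.6181, -0.0714, 0.0886]
tool_rot: [3.141, -0.001, 0.001]
contact_force: [-0.7, 1.4, 5.4]
opening: 0.0324
grip_force: 29.9
```

The sleeve touches the base with 5 N. Release and rise, then go to the tier.

Request:
send_rows([
  [[0, 0, 0], [0, 0, 0]],
  [[0, 0, 0], [0, 0, 0]],
  [[0, 0, 0], [0, 0, 0]],
  [[0, 0, 0], [0, 0, 0]],
  [[0, 0, 0], [0, 0, 0]],
  [[0, 0, -0.2], [0, 0, 0]],
  [[0, 0, -0.6], [0, 0, 0]],
  [[0, 0, -1], [0, 0, 0]],
  [[0, 0, -1], [0, 0, 0]],
  [[0, 0, -1], [0, 0, 0]],
], gripper=1)

```text
time: 16.6
tool_pos: [0.6181, -0.0714, 0.1854]
tool_rot: [3.141, -0.002, 0.001]
contact_force: [0.3, -0.2, 0.1]
opening: 0.0918
grip_force: 0.0
```

Request:
send_rows([
  [[0, 0, -1], [0, 0, 0]],
  [[0, 0, -1], [0, 0, 0]],
  [[-0.8, 0.8, 0], [0, 0, 0]],
  [[-0.8, 0.9, 0], [0, 0, 0]],
  [[-0.8, 0.9, 0], [0, 0, 0]],
  [[-0.8, 0.9, 0], [0, 0, 0]],
  [[-0.8, 0.9, 0], [0, 0, 0]],
  [[-0.9, 0.9, 0], [0, 0, 0]],
  [[-0.9, 0.9, 0], [0, 0, 0]],
  [[-0.7, 0.9, 0], [0, 0, 0]],
])

```text
time: 17.85
tool_pos: [0.4547, -0.2497, 0.2347]
tool_rot: [3.14, -0.001, 0.0]
contact_force: [0.0, -0.1, -1.0]
opening: 0.0915
grip_force: 0.0
```

```bash
python3 look.py pics/w3.png .048,.06 .008,.016; python3 chk.py 0.123,0.133,0.005 0.06,0.116,0.017
```

```text
[ 0.4547 -0.2497  0.2347] [ 3.1404e+00 -1.4000e-03  4.0000e-04]
0.048 [ 94   6  31  43 341] [612.5 -78.7] [14. 33.] 57 0.054
0.048 [ 53  80  28  24 509] [566.7 -32.6] [18. 18.] 2 0.0555
0.048 [301 203  35  36 837] [ 454.1 -248.6] [33. 33.] 47 0.0534
0.048 [ 69 227  32  35 293] [434.3 -29.8] [34. 14.] 25 0.0542
0.048 [ 67 245   9  10  55] [426.6 -14.2] [10.  4.] 26 0.0561
0.008 [   52     0   160   122 11638] [601.8 -72.9] [ 98. 131.] 8 0.0137
0.008 [292   0  54  17 155] [ 644.7 -249.1] [12. 49.] 0 0.012
0.008 [ 264  154  113  113 8063] [ 453.9 -248.7] [110. 112.] 85 0.0117
0.008 [   0  168   42  114 1409] [437.6  68. ] [124.  14.] 5 0.0117
0.008 [ 97 219  25  30 140] [434.1 -29.6] [33. 14.] 24 0.012
[ 0.4532 -0.2521  0.2346]
side 0.123 15 [ 0.6191 -0.0707]
side 0.06 277 [ 0.6197 -0.0707]
wrist 0.06 2073 [ 0.6185 -0.0696]
```

```bash
ls pics; cp pics/c*.png /tmp/; cp $(ls -t pics/c*.png|head -1) pics/chk2.png
```

```text
c1145.png
c1789.png
scene0.png
side0.png
w1.png
w2.png
w3.png
```

View pics/chk2.png

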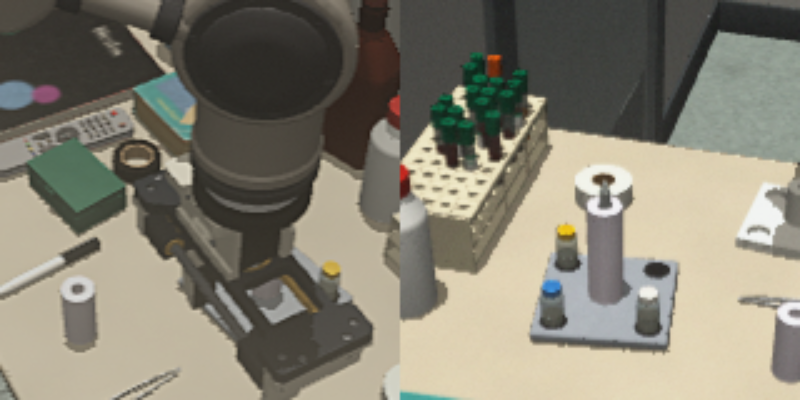

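In the side half (right), the sleeve stands on the base at (605,250) with the rod end showing above it. Next comes the tier.

Request:
send_rows([
  [[0.04, -0.14, 0.5], [0, 0, 0]],
  [[0, 0, 1], [0, 0, 0]],
  [[0, 0, 1], [0, 0, 0]],
  [[0, 0, 1], [0, 0, 0]],
  [[0, 0, 1], [0, 0, 0]],
  [[0, 0, 1], [0, 0, 0]],
  [[0, 0, 1], [0, 0, 0]],
  [[0, 0, 1], [0, 0, 0]],
  [[0, 0, 0.7], [0, 0, 0]],
  [[0, 0, 0.36], [0, 0, 0]],
])

```text
time: 19.3
tool_pos: [0.4562, -0.244, 0.0177]
tool_rot: [-3.14, 0.002, 0.002]
contact_force: [-0.1, -0.3, 1.1]
opening: 0.0918
grip_force: 0.0
```

Request:
send_rows([
  [[0, 0, 0], [0, 0, 0]],
  [[0, 0, 0], [0, 0, 0]],
  [[0, 0, 0], [0, 0, 0]],
  [[0, 0, 0], [0, 0, 0]],
  [[0, 0, 0], [0, 0, 0]],
  [[0, 0, 0], [0, 0, 0]],
  [[0, 0, 0], [0, 0, 0]],
  [[0, 0, 0], [0, 0, 0]],
  [[0, 0, 0], [0, 0, 0]],
  [[0, 0, 0], [0, 0, 0]],
], gripper=-1, force=40)

```text
time: 20.55
tool_pos: [0.4566, -0.2458, 0.0194]
tool_rot: [3.141, -0.0, 0.001]
contact_force: [0.5, -3.4, 1.4]
opening: 0.0329
grip_force: 40.0
```

Request:
send_rows([
  [[0, 0, -0.3], [0, 0, 0]],
  [[0, 0, -0.6], [0, 0, 0]],
  [[0, 0, -0.8], [0, 0, 0]],
  [[0, 0, -0.8], [0, 0, 0]],
  [[0, 0, -0.8], [0, 0, 0]],
  [[0, 0, -0.8], [0, 0, 0]],
  [[0, 0, -0.8], [0, 0, 0]],
  [[0, 0, -0.8], [0, 0, 0]],
  [[0, 0, -0.8], [0, 0, 0]],
  [[0, 0, -0.7], [0, 0, 0]],
])

```text
time: 21.8
tool_pos: [0.4562, -0.245, 0.2008]
tool_rot: [3.142, -0.0, 0.001]
contact_force: [-0.2, 0.4, -3.0]
opening: 0.0325
grip_force: 40.0
```

Request:
send_rows([
  [[0.4, -0.4, 0], [0, 0, 0]],
  [[0.8, -0.8, 0], [0, 0, 0]],
  [[0.8, -0.8, 0], [0, 0, 0]],
  [[0.8, -0.8, 0], [0, 0, 0]],
  [[0.8, -0.8, 0], [0, 0, 0]],
  [[0.8, -0.8, 0], [0, 0, 0]],
  [[0.8, -0.8, 0], [0, 0, 0]],
  [[0.7, -0.8, 0], [0, 0, 0]],
  [[0.5, -0.6, 0], [0, 0, 0]],
  [[0.16, -0.4, 0], [0, 0, 0]],
])

```text
time: 23.05
tool_pos: [0.6206, -0.0691, 0.1985]
tool_rot: [-3.141, 0.001, 0.001]
contact_force: [-0.3, -0.3, -2.0]
opening: 0.0326
grip_force: 40.0
```

Request:
send_rows([
  [[0, 0, 0], [0, 0, 0]],
  [[0, 0, 0], [0, 0, 0]],
  [[0, 0, 0], [0, 0, 0]],
  [[0, 0, 0], [0, 0, 0]],
  [[0, 0, 0], [0, 0, 0]],
  [[0, 0, 0], [0, 0, 0]],
  [[0, 0, 0], [0, 0, 0]],
  [[0, 0, 0], [0, 0, 0]],
  [[0, 0, 0], [0, 0, 0]],
  [[0, 0, 0], [0, 0, 0]],
])

```text
time: 24.3
tool_pos: [0.6203, -0.0704, 0.1992]
tool_rot: [3.142, -0.0, 0.001]
contact_force: [0.1, -0.5, -2.5]
opening: 0.0326
grip_force: 40.0
```

```bash
cat > chk3.py <<'E'
from h import *
from scipy.optimize import least_squares
s=robot.observe();t=s["tool_pos"];print(t.round(4))
zb=t[2]-.019
ims=[]
for n in("scene","side","wrist"):
    p,d,c=cam(n);W=cloud(d,c)
    if n!="wrist": ims.append(p[160:320,260:420] if n=="scene" else p[110:270,210:370])
    near=np.hypot(W[...,0]-.617,W[...,1]+.07)
    for nm,lo,hi,r in(("sleeve",.04,.115,.017),("rod",.122,.135,.005),("hub",zb+.018,zb+.05,.017)):
        q=W[(W[...,2]>lo)&(W[...,2]<hi)&(near<.03)]
        if len(q)>14:
            f=least_squares(lambda x:np.hypot(q[:,0]-x[0],q[:,1]-x[1])-r,[.617,-.07],loss="soft_l1",f_scale=.001);print(n,nm,len(q),f.x.round(4))
    q=W[(abs(W[...,2]-zb-.012)<.005)&(near<.09)]
    if len(q)>50:
        A=np.c_[q[:,:2]-q[:,:2].mean(0),np.ones(len(q))];k=np.linalg.lstsq(A,q[:,2],rcond=None)[0]
        r=cv2.minAreaRect(q[:,:2].astype(np.float32)*1000);print(n,"plate",len(q),np.round(r[0],1),np.round(r[1],1),round(r[2],1),"slope,z",k.round(4))
cv2.imwrite("pics/c%d.png"%int(s["time"]*100),cv2.resize(np.hstack(ims),(800,400)))
E
python3 chk3.py; ls pics
```

```text
[ 0.6203 -0.0704  0.1992]
scene sleeve 274 [ 0.6159 -0.0685]
scene hub 162 [ 0.6154 -0.0683]
scene plate 917 [614.6 -69.6] [112.8 111.7] 85.0 slope,z [-0.0013  0.0017  0.1905]
side sleeve 365 [ 0.6197 -0.0708]
side rod 23 [ 0.619  -0.0699]
side hub 102 [ 0.6216 -0.0643]
side plate 1064 [618.6 -69.4] [115.2 111.2] 85.2 slope,z [ 0.005  -0.0108  0.1925]
wrist hub 3700 [ 0.618  -0.0701]
wrist plate 19505 [620.4 -70.4] [110.6 105.2] 85.4 slope,z [-0.0008  0.0004  0.1914]
c1145.png
c1789.png
c2430.png
chk2.png
scene0.png
side0.png
w1.png
w2.png
w3.png
```

The tier is level and aligned with the rod to within 1 mm, so I'll lower it.

Request:
send_rows([
  [[0, 0, 0.3], [0, 0, 0]],
  [[0, 0, 0.3], [0, 0, 0]],
  [[0, 0, 0.3], [0, 0, 0]],
  [[0, 0, 0.3], [0, 0, 0]],
  [[0, 0, 0.3], [0, 0, 0]],
  [[0, 0, 0.3], [0, 0, 0]],
  [[0, 0, 0.2], [0, 0, 0]],
  [[0, 0, 0.1], [0, 0, 0]],
  [[0, 0, 0], [0, 0, 0]],
  [[0, 0, 0], [0, 0, 0]],
])

```text
time: 25.7
tool_pos: [0.6205, -0.0705, 0.147]
tool_rot: [3.141, -0.001, 0.001]
contact_force: [-0.2, 0.2, -3.2]
opening: 0.0325
grip_force: 40.0
```

Request:
send_rows([
  [[0, 0, 0.06], [0, 0, 0]],
  [[0, 0, 0.06], [0, 0, 0]],
  [[0, 0, 0.06], [0, 0, 0]],
  [[0, 0, 0.06], [0, 0, 0]],
  [[0, 0, 0.04], [0, 0, 0]],
  [[0, 0, 0.02], [0, 0, 0]],
  [[0, 0, 0], [0, 0, 0]],
  [[0, 0, 0], [0, 0, 0]],
  [[0, 0, 0], [0, 0, 0]],
  [[0, 0, 0], [0, 0, 0]],
])

```text
time: 26.95
tool_pos: [0.6203, -0.0704, 0.1392]
tool_rot: [3.142, -0.0, 0.001]
contact_force: [-0.1, 0.6, -2.5]
opening: 0.0329
grip_force: 40.0
```

Request:
send_rows([
  [[0, 0, 0.02], [0, 0, 0]],
  [[0, 0, 0.02], [0, 0, 0]],
  [[0, 0, 0], [0, 0, 0]],
  [[0, 0, 0], [0, 0, 0]],
  [[0, 0, 0], [0, 0, 0]],
  [[0, 0, 0], [0, 0, 0]],
  [[0, 0, 0], [0, 0, 0]],
  [[0, 0, 0], [0, 0, 0]],
  [[0, 0, 0], [0, 0, 0]],
  [[0, 0, 0], [0, 0, 0]],
])

```text
time: 28.2
tool_pos: [0.6204, -0.0704, 0.1384]
tool_rot: [3.141, -0.0, 0.001]
contact_force: [-1.4, 0.7, 1.2]
opening: 0.0328
grip_force: 40.0
```

Contact: the load went from -2.5 to +1.2 N. Release and rise.

Request:
send_rows([
  [[0, 0, 0.01], [0, 0, 0]],
  [[0, 0, 0], [0, 0, 0]],
  [[0, 0, 0], [0, 0, 0]],
  [[0, 0, 0], [0, 0, 0]],
  [[0, 0, 0], [0, 0, 0]],
  [[0, 0, 0], [0, 0, 0]],
  [[0, 0, 0], [0, 0, 0]],
  [[0, 0, 0], [0, 0, 0]],
  [[0, 0, 0], [0, 0, 0]],
  [[0, 0, 0], [0, 0, 0]],
], gripper=1)

```text
time: 29.45
tool_pos: [0.6203, -0.0704, 0.138]
tool_rot: [3.142, -0.0, 0.0]
contact_force: [0.5, 0.3, 0.5]
opening: 0.092
grip_force: 0.0
```

Request:
send_rows([
  [[0, 0, -0.2], [0, 0, 0]],
  [[0, 0, -0.4], [0, 0, 0]],
  [[0, 0, -0.6], [0, 0, 0]],
  [[0, 0, -0.8], [0, 0, 0]],
  [[0, 0, -0.8], [0, 0, 0]],
  [[0, 0, -0.6], [0, 0, 0]],
  [[0, 0, -0.4], [0, 0, 0]],
  [[0, 0, 0], [0, 0, 0]],
  [[0, 0, 0], [0, 0, 0]],
  [[0, 0, 0], [0, 0, 0]],
])

```text
time: 30.7
tool_pos: [0.62, -0.0703, 0.2321]
tool_rot: [-3.141, 0.001, 0.0]
contact_force: [-0.5, -0.2, -0.5]
opening: 0.0919
grip_force: 0.0
```

```bash
sed -i 's/^zb=.*/zb=.119/' chk3.py; python3 chk3.py; cp $(ls -t pics/c*.png|head -1) pics/final.png
```

```text
[ 0.62   -0.0703  0.2321]
scene sleeve 56 [ 0.6151 -0.0684]
scene rod 200 [ 0.6115 -0.0803]
scene hub 150 [ 0.6156 -0.0688]
scene plate 1171 [615.2 -69.4] [113.8 112.8] 85.4 slope,z [-3.300e-03 -1.000e-04  1.296e-01]
side sleeve 226 [ 0.6197 -0.0705]
side rod 173 [ 0.613 -0.06 ]
side hub 187 [ 0.6193 -0.0708]
side plate 1109 [619.  -69.1] [115.2 111.1] 85.4 slope,z [ 0.0037 -0.0085  0.1316]
wrist rod 2431 [ 0.6299 -0.0695]
wrist hub 760 [ 0.6179 -0.0703]
wrist plate 15905 [617.6 -70.1] [111.2 111.1] 85.2 slope,z [ 1.800e-03 -1.000e-04  1.306e-01]
```

View pics/final.png

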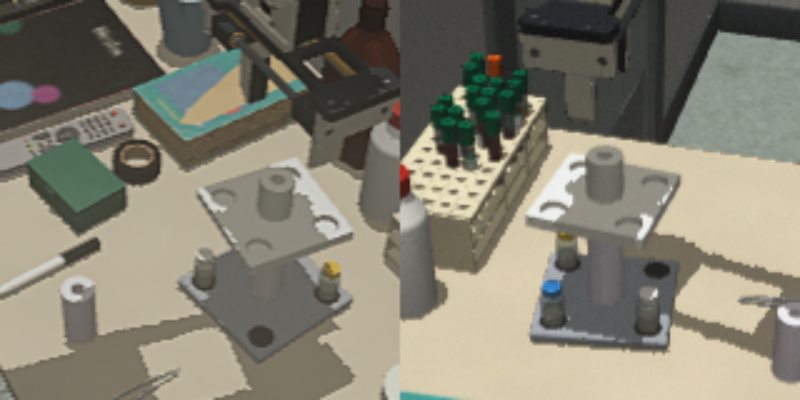

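Both halves show the tier flat on the sleeve (hub at (277,190) and (604,172)), its top at z ≈ 0.131 m, and the gripper clear.

```bash
python3 -c "
from cell import robot
print(robot.hand_in())"
```

```text
the job is handed in; nothing more can be done
None
```

The long sleeve stands on the stand's base around the rod, the tier rests flat on it hub up, the gripper is clear, and the job was handed in at about 31 s; the verdict was not shown.

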